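# Inspect a channel offcut under the loupe

### The job

Lay the aluminium channel on the inspection stand's black pad, open side up, along the long white line with its middle on the cross, and let go of it. Then take the loupe by its wooden handle and hold it level and still above the channel, the lens centred over the channel's middle and at the height of the red pointer's tip; finish while still holding it there, touching neither stand nor channel with it. Do not shift the pointer, and leave the black adapter, jar, wooden block and blue case where they are.

Things in the scene. Friction and masses are not known exactly. Their poses are not given: they have to be found in the camera images.
- channel_mid (a point): Middle (half-way up) of the loose aluminium channel offcut: U section 79 mm long (y axis), 16 mm wide (x), 10 mm high (z, up out of the open side), floor and walls 2 mm thick, about 50 g. It starts flat on the bench, open side up, this point 5 mm above it, left or right of the stand, its length within 30 degrees of world x.
- pad_centre (a point): Top of the inspection stand's black pad (146 x 80 mm, 6 mm above the bench) at the cross in the middle of its long white line (130 mm), which runs along this frame's x, away from the robot (within 12 degrees of world x). z up. The stand is fixed, its plate 215 x 90 mm. A post 10 mm thick, 214 mm tall, 115 mm from here along +x, carries the red pointer.
- mark (a point): Tip of the red pointer that sticks out 54 mm from the post toward the pad; 61 mm from the pad's centre horizontally. Its height marks the focal height: 110 to 170 mm above the bench. The pointer's black collar (21 mm wide, 16 mm high) stays where it is on the post unless pushed. z up.
- loupe_grip (a point): Centre of the loose loupe's wooden handle, the place to hold it, near its balance point: a flat-sided bar 92 mm long (x), 16 wide (y), 20 high (z up). The loupe (about 90 g) stands on three feet, this point 22 mm and the handle's underside 12 mm above the bench, left or right of the stand. x points from handle to lens, away from the robot (within 18 degrees of world x) at the start.
- loupe_lens (a point): Centre of the loupe's round lens, 85 mm from the handle's centre along its x axis and 5 mm lower than it (17 mm above the bench at the start). The dark ring frame round the lens is 64 mm wide outside and 10 mm thick; z is the lens axis, up when level. The feet reach 17 mm below this point.
- stand: The inspection stand (plate, pad, post and pointer), fixed to the bench; origin on the bench under the pad's centre, axes as pad_centre.
- channel: The aluminium channel; origin under its middle, axes as channel_mid.
- loupe: The loupe; origin 22 mm under the handle's centre, axes as loupe_grip.
- adapter: Black mains adapter brick, 50x95x30 mm, loose bystander; origin under its centre.
- jar: Small clear jar with a white lid, 44 mm across, 55 mm tall, loose bystander; origin under its centre.
- block: Beech block, 26x70x22 mm, loose bystander; origin under its centre.
- case: Small blue case, 50x70x24 mm, loose bystander; origin under its centre.
There are look-alikes about, which are no part of the job. Of the things that look like the stand, the larger one is meant.

How it is judged:
On the way:
1. the channel lies flat along the white line, its middle on the cross, let go, while the loupe still stands on the bench (x of channel_mid in the frame of pad_centre between -0.015 and 0.015 m and y of channel_mid in the frame of pad_centre between -0.012 and 0.012 m and z of channel_mid in the frame of pad_centre between 0.002 and 0.009 m and angle between channel_mid's own z axis and vertical below 0.12 rad and angle between the y axis of channel_mid and the x axis of pad_centre, either way round below 0.2 rad and contact force between channel and the fingers below 0.05 N and linear speed of channel below 0.02 m/s and height (world z) of loupe_lens below 0.03 m), for 0.2 s.
At the end, for the whole second after the job is handed in: Channel flat on the pad, open side up, let go: 15 mm along, 12 mm across, 11 degrees from the line. Loupe gripped by its handle, clear of stand and channel, still, level to 7 degrees, lens within 15 mm over the channel's middle and 8 mm of the pointer tip's height (x of channel_mid in the frame of pad_centre between -0.015 and 0.015 m and y of channel_mid in the frame of pad_centre between -0.012 and 0.012 m and z of channel_mid in the frame of pad_centre between 0.002 and 0.009 m and angle between each of channel_mid, loupe_lens's own z axis and vertical below 0.12 rad and angle between the y axis of channel_mid and the x axis of pad_centre, either way round below 0.2 rad and contact force between channel and the fingers below 0.05 N and linear speed of each of channel, loupe below 0.02 m/s and z of loupe_lens in the frame of mark between -0.008 and 0.008 m and horizontal distance between loupe_lens and channel_mid below 0.015 m and contact force between loupe and the fingers above 1 N and distance between the grasp point and loupe_grip below 0.06 m and contact force between loupe and stand below 0.05 N and contact force between loupe and channel below 0.05 N); the arm keeps its last pose, push and grip.
It fails at once if the red pointer is pushed more than 5 mm (distance of mark from where it was at the start of the episode above 0.005 m).
It fails at once if the adapter is shifted by more than 20 mm (distance of adapter from where it was at the start of the episode above 0.02 m).
It fails at once if the jar is shifted by more than 20 mm (distance of jar from where it was at the start of the episode above 0.02 m).
It fails at once if the block is shifted by more than 20 mm (distance of block from where it was at the start of the episode above 0.02 m).
It fails at once if the case is shifted by more than 20 mm (distance of case from where it was at the start of the episode above 0.02 m).
It also fails if it takes over 48 s, if anything falls off the work surface, if the arm or the gripper's body presses on something with over 40 N, if the wrist force passes 120 N, or if a joint passes its speed limit or range.

### The arm

A 7-joint arm with a two-finger parallel gripper is mounted at the origin on a cart in front of the work surface, level with it; the furniture and walls round the work are solid. World frame = base frame: x ahead of the robot, y to its left, z up, the work surface at z = 0. Lengths are in m, angles in rad, forces in N, time in s.
With the tool pointing down it reaches from about 0.425 to 0.875 m from the base axis. Payload 9.9 kg.
Tool frame: the origin (TCP) lies midway between the tips of the shut fingers; the grasp point (between the pads) lies 19 mm behind it (ctrl.grip_depth is the distance from the TCP to the grasp point, in m); z points along the fingers, y is the direction in which the jaws open and shut (so a half turn about z gives the same grasp; the last joint's range is limited). The gripper opens to 85 mm and grips with 20 to 120 N. Pads are 22 mm wide; open, the fingers measure 114 mm over their backs; the gripper's body (76 mm by 85 mm) begins 54 mm behind the grasp point. The pads swing forward as they close: fully open they stand 13 mm farther back than shut.
Start: joints at [-1.374, 0.576, 0.025, 1.437, -0.015, 1.129, -0.057], TCP at [0.187, 0.649, 0.231] pointing down, gripper open.
Joint ranges: [-2.76, 2.76], [-0.34, 2.15], [-1.52, 1.57], [0.19, 2.46], [-1.09, 4.23], [0.17, 1.99], [-2.82, 2.82]. Speed limits (rad/s): [2.22, 2.22, 3.01, 3.01, 3.14, 3.14, 3.14].

### API

Orientations are given as [roll, pitch, yaw] about the fixed x, y, z axes, in that order (R = Rz(yaw) Ry(pitch) Rx(roll)).
In Python, from rig import ctrl gives the robot as it stands.
- The arm moves only by the tool drive_tool, never from a script. Its argument "series" is one flat list of numbers, 5 for each row, row after row: the finger opening in cm, from 0 to 8.54, then the shift along the tool's x, y, z in cm, then the turn about the tool's z in degrees. In form: [fingers, x, y, z, roll, fingers, x, y, z, roll, ...]. A call has 1 to 20 rows; each row is the pose to reach, as a shift and turn from the pose measured when the call began, along the tool's axes at that moment; what a row does not reach only later rows make up. A row lasts 1/12 s, in which the tool goes at most 41.7 mm and 7.16 degrees, less where a joint would pass 70% of its speed; a pose out of reach is approached as far as the arm can. A call with a gripper value outside its range is refused whole. The fingers move at their own pace and stop on an object; the grip force is fixed at half the most. Time passes only in rows, so rows that repeat a pose let the fingers close. It gives the time, the measured TCP pose, the force and the opening at its end, in the units of the state.
- ctrl.read_state(): the state, without advancing time (a new reading comes with each control period).
- ctrl.snapshot(name): name is "scene" or "top" or "wrist"; returns a dict with "color" (400x640x3 uint8, red, green, blue), "fx", "fy", "cx", "cy" (pixels), "rvec" (rotation vector, rad) and "tvec" (3), from world to camera coordinates, as OpenCV has them. Camera axes: x right, y down, z forward; pixel columns grow to the right and rows downward; lengths in m; the calibration is good to about 2 mm. A picture is of the moment at which its call begins. There is no depth.
- ctrl.sign_off(): hands the job in, once; it reports no verdict.
The state is a dict: "t": time; "joint_pos": joint angles; "dq": joint speeds; "effort": joint torques, N m; "eef_pos": TCP position; "eef_rot": TCP orientation; "ft_force": force on the tool from outside, world axes, zero at the start; "wrist_torque": the same for the moment, N m; "finger_gap": finger opening in m.
Only numpy, scipy, OpenCV 4.12 (cv2) and the standard library are available. Lean on these libraries where they do the work, as an engineer would, in place of code of your own. Each camera call takes 0.05 s, during which the arm holds its last target.

## Working session

There is one attempt and no reset: what is moved stays moved. The work goes in short steps, Python scripts to look and compute and a tool call to move; the robot and the scene stay as the last step left them, time stands still between calls to the robot, and variables do not carry over. Pictures are saved under pics/ and viewed, and the job is handed in when it is done.

Besides the shell and the picture viewer there is one more tool, called after "Emit:" by a JSON object that holds its "op" and its "data". drive_tool: Moves the arm, as the interface text tells. Its arguments: {"type":"object","properties":{"series":{"type":"array","items":{"type":"number"}}},"required":["series"]}

```bash
ls; mkdir -p pics; cat > h.py <<'E'
import numpy as np, cv2
from rig import ctrl
from scipy.spatial.transform import Rotation as Ro
def snap(n,f):
    s=ctrl.snapshot(n); cv2.imwrite('pics/'+f,s['color'][:,:,::-1]); 
    np.savez('pics/'+f+'.npz',**s); return s
def ld(f): return dict(np.load('pics/'+f+'.npz'))
def p2w(s,uv,z):
    R=cv2.Rodrigues(np.array(s['rvec'],float))[0]; t=np.array(s['tvec'],float).ravel()
    C=-R.T@t; uv=np.atleast_2d(np.array(uv,float))
    d=np.c_[(uv[:,0]-s['cx'])/s['fx'],(uv[:,1]-s['cy'])/s['fy'],np.ones(len(uv))]@R
    return C+d*((z-C[2])/d[:,2])[:,None]
def w2p(s,X):
    return cv2.projectPoints(np.atleast_2d(np.array(X,float)),np.array(s['rvec'],float),np.array(s['tvec'],float),np.array([[s['fx'],0,s['cx']],[0,s['fy'],s['cy']],[0,0,1]],float),None)[0][:,0]
E
python3 - <<'E'
from h import *
print(ctrl.read_state())
for n in ['scene','top','wrist']:
    s=snap(n,n+'0.png'); R=cv2.Rodrigues(np.array(s['rvec'],float))[0]; print(n,s['fx'],-R.T@np.array(s['tvec']).ravel(),R[2])
E
```

```text
pics
{'t': 0.0, 'joint_pos': array([-1.37379147,  0.57650957,  0.02483676,  1.43794474, -0.01496037,
        1.12898847, -0.056454  ]), 'dq': array([-0.00082148, -0.00090159, -0.00072681,  0.00095737, -0.00071483,
       -0.00155459, -0.001168  ]), 'effort': array([-7.62883119e-04, -7.65765166e+01,  2.25007698e+00, -2.85975730e+01,
        1.51651452e-02,  1.25356636e-02,  4.40599621e-06]), 'eef_pos': array([0.18693652, 0.64811176, 0.23044469]), 'eef_rot': array([-3.13993104e+00,  1.18398779e-04,  2.86089062e+00]), 'ft_force': array([-0.0661599 ,  0.52210519, -0.11803658]), 'wrist_torque': array([-0.00072565,  0.0119436 , -0.05012975]), 'finger_gap': 0.08531591568838187}
scene 452.5775362099752 [0.04764845 1.12348171 0.93165756] [ 0.39484127 -0.65948751 -0.63966912]
top 518.1413065426744 [0.40084301 0.25801374 1.36300224] [ 1.36471115e-01 -7.30144231e-04 -9.90643781e-01]
wrist 341.92992864940635 [0.10615872 0.67155902 0.37167543] [ 0.30993514 -0.09124813 -0.94636884]
```

View pics/top0.png

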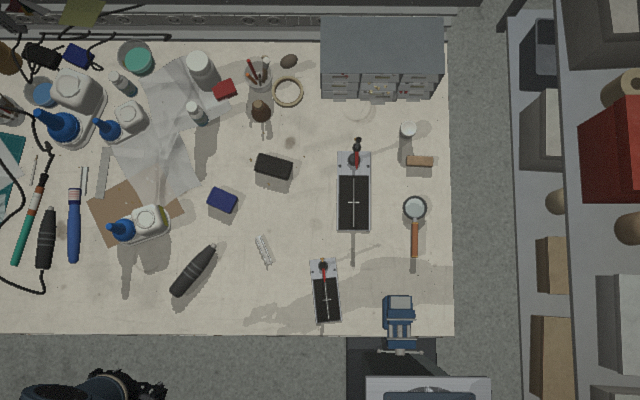

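View pics/scene0.png

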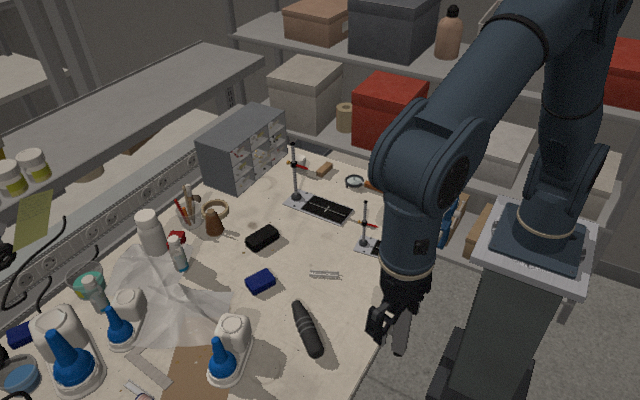

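View pics/wrist0.png

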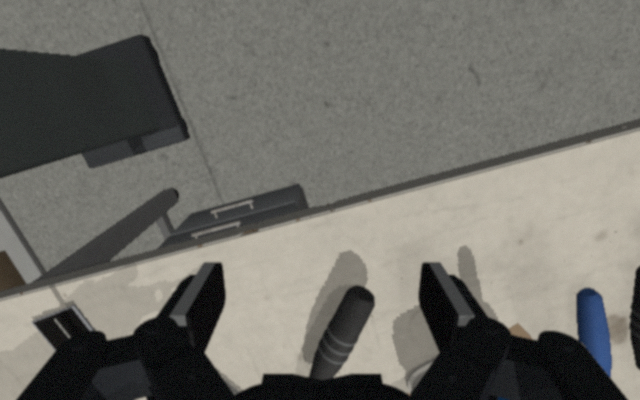

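Candidates for the stand are the one at top-view (353,200), which is larger, and the one at (325,295), which is smaller, so I mean the first. The channel looks to be at (264,250), though the grey strip at (103,170) looks similar. The loupe is at (414,208). I'll confirm these in an enlarged crop.

```bash
python3 - <<'E'
from h import *
s=ld('top0.png'); c=s['color'][:,:,::-1]
crop=c[120:330,240:450]; cv2.imwrite('pics/topcrop.png',cv2.resize(crop,(800,800))[:,:][0:800])
a=cv2.resize(c[120:270,240:450],None,fx=3.8,fy=3.8,interpolation=cv2.INTER_CUBIC); cv2.imwrite('pics/ca.png',a)
b=cv2.resize(c[225:275,240:290],None,fx=10,fy=10,interpolation=cv2.INTER_CUBIC); cv2.imwrite('pics/cb.png',b)
for uv,z in [((264,250),0),((353,202),.006),((325,298),.006),((414,208),.017),((415,238),.022),((103,170),0)]: print(uv,p2w(s,uv,z))
E
```

```text
(264, 250) [[0.46939615 0.42325525 0.        ]]
(353, 202) [[0.59715223 0.18989872 0.006     ]]
(325, 298) [[0.34646354 0.26239934 0.006     ]]
(414, 208) [[0.58061406 0.03056939 0.017     ]]
(415, 238) [[0.50155137 0.0301619  0.022     ]]
(103, 170) [[0.68068152 0.85925153 0.        ]]
```

View pics/ca.png

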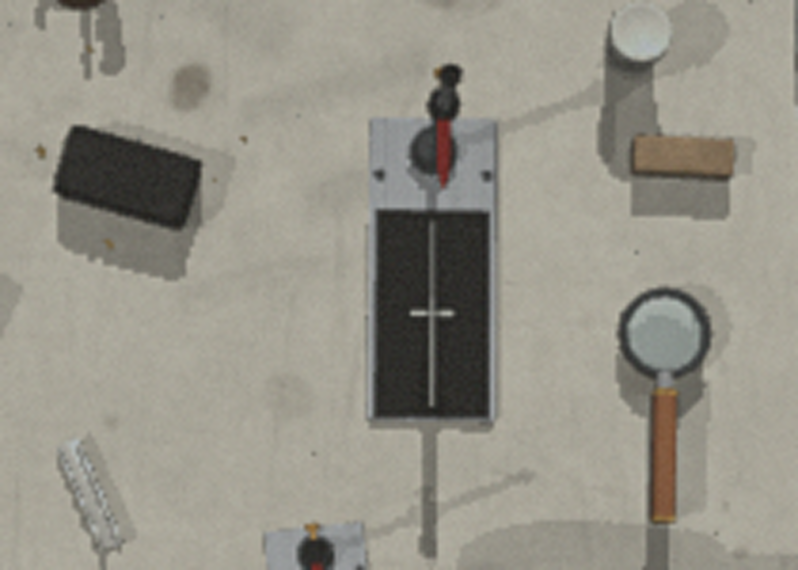

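View pics/cb.png

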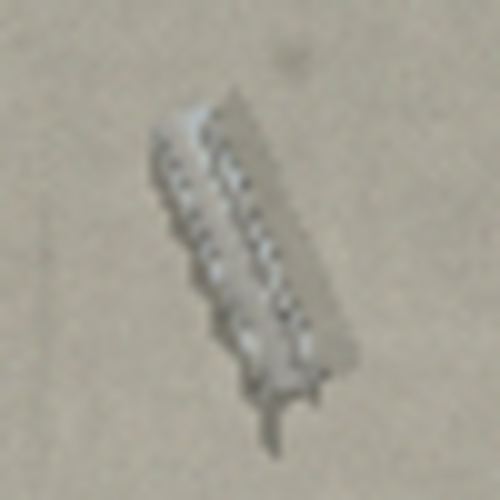

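The crop shows the large stand with its white line about 49 px (129 mm) long and its cross at about (353.7,202.4). The channel is at (264,250), tilted about 22°, and about 79 mm long. The loupe is at (414,208). The smaller stand and the strip at (103,170) are the look-alikes. Next I move above the channel for a close look.

```bash
cat >> h.py <<'E'
def togo(p,yaw_deg):
    st=ctrl.read_state(); R=Ro.from_euler('xyz',st['eef_rot']).as_matrix()
    d=R.T@(np.array(p)-st['eef_pos'])*100
    y=np.degrees(st['eef_rot'][2]); dy=(yaw_deg-y+180)%360-180
    print('t',round(st['t'],2),'pos',st['eef_pos'].round(4),'rpy',np.degrees(st['eef_rot']).round(2),'gap',round(st['finger_gap'],4),'f',st['ft_force'].round(2))
    print('shift cm',d.round(2),'turn',round(-dy,2))
E
python3 - <<'E'
from h import *
togo([.47,.423,.17],202)
s=ld('top0.png')
o=lambda u,v:(240+(u+.5)/3.8-.5,120+(v+.5)/3.8-.5)
for n,uv,z in [('cross',o(432,313),.006),('l0',o(431,222),.006),('l1',o(431.5,407),.006),('lens',o(665,333),.017),('h0',o(665,390),.032),('h1',o(663,520),.032)]: print(n,p2w(s,uv,z)[0].round(4))
E
```

```text
t 0.15 pos [0.187  0.6482 0.2306] rpy [-179.93    0.    163.91] gap 0.0853 f [-0.26 -0.65 -0.5 ]
shift cm [-33.44 -13.79   6.08] turn -38.09
cross [0.5972 0.1891 0.006 ]
l0 [0.6616 0.1897 0.006 ]
l1 [0.5314 0.1895 0.006 ]
lens [0.5826 0.0289 0.017 ]
h0 [0.5415 0.0321 0.032 ]
h1 [0.4535 0.035  0.032 ]
```

Emit:
{"op": "drive_tool", "data": {"series": [8.5,-3.3,-1.4,0.6,-4,8.5,-6.7,-2.8,1.2,-8,8.5,-10,-4.1,1.8,-12,8.5,-13.4,-5.5,2.4,-16,8.5,-16.7,-6.9,3,-20,8.5,-20,-8.3,3.6,-24,8.5,-23.4,-9.7,4.2,-28,8.5,-26.8,-11,4.8,-32,8.5,-30.1,-12.4,5.4,-36,8.5,-33.4,-13.8,6,-38,8.5,-33.4,-13.8,6,-38,8.5,-33.4,-13.8,6,-38,8.5,-33.4,-13.8,6,-38]}}

```text
t: 1.23
eef_pos: [0.4693, 0.4232, 0.1706]
eef_rot: [-3.141, -0.001, -2.76]
ft_force: [-0.3, 0.1, -0.1]
finger_gap: 0.085
```

```bash
python3 - <<'E'
from h import *
togo([.47,.423,.1],202)
s=snap('wrist','w1.png'); print(w2p(s,[[.47,.423,0.005]]))
E
```

```text
t 1.23 pos [0.4693 0.4232 0.1706] rpy [-1.7997e+02 -8.0000e-02 -1.5814e+02] gap 0.085 f [-0.27  0.11 -0.1 ]
shift cm [-0.07 -0.04  7.06] turn -0.14
[[320.93889991 174.87819899]]
```

View pics/w1.png

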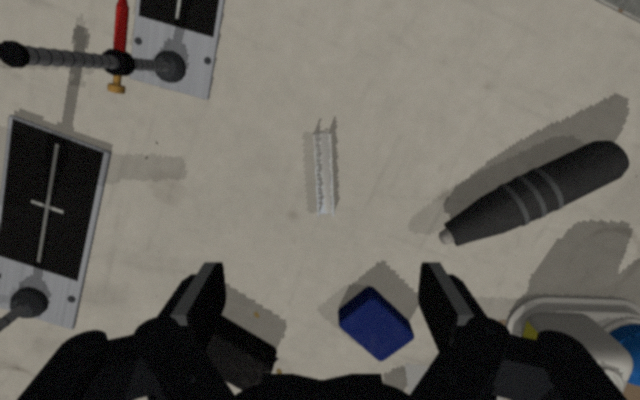

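```bash
python3 - <<'E'
from h import *
s=ld('w1.png'); c=s['color'][:,:,::-1]
cv2.imwrite('pics/w1c.png',cv2.resize(c[110:230,280:370],None,fx=6,fy=5*1.0,interpolation=cv2.INTER_CUBIC))
a=p2w(s,[[57,145],[38,262],[47,208]],.006); print(a)
E
```

```text
[[0.53267731 0.19206377 0.006     ]
 [0.66151353 0.19120466 0.006     ]
 [0.59819832 0.19183137 0.006     ]]
```

View pics/w1c.png

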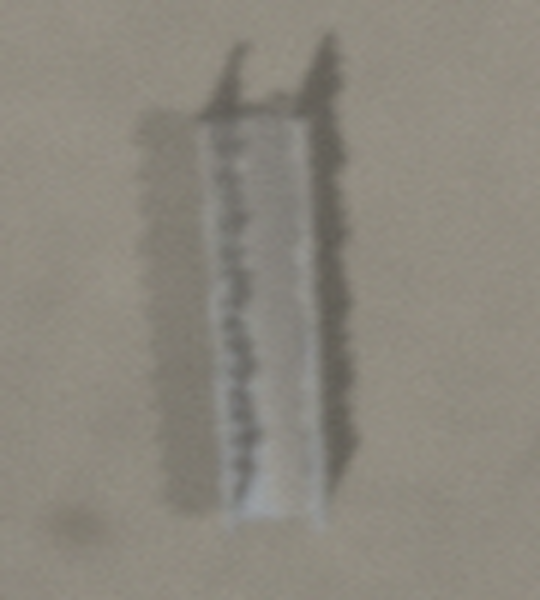

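```bash
python3 - <<'E'
from h import *
s=ld('w1.png')
q=np.array([[200,122],[303,120],[325,518],[228,520]])
uv=np.c_[280+(q[:,0]+.5)/6-.5,110+(q[:,1]+.5)/5-.5]
P=p2w(s,uv,.01); print(P.round(4)); m=P.mean(0); print(m)
d=(P[2]+P[3]-P[0]-P[1])/2; print(np.linalg.norm(d), np.linalg.norm(P[1]-P[0]),np.degrees(np.arctan2(d[1],d[0])))
ang=np.degrees(np.arctan2(d[1],d[0]))
togo([m[0],m[1],.1],ang+180)
togo([m[0],m[1],.003],ang+180)
E
```

```text
[[0.4368 0.4021 0.01  ]
 [0.4309 0.416  0.01  ]
 [0.4991 0.4478 0.01  ]
 [0.5052 0.4337 0.01  ]]
[0.46801807 0.42490077 0.01      ]
0.07536093929640728 0.015092438629326188 24.92803877714534
t 1.28 pos [0.4686 0.424  0.1708] rpy [-1.7999e+02 -7.0000e-02 -1.5804e+02] gap 0.085 f [-0.77  0.26 -0.16]
shift cm [0.01 0.11 7.08] turn -2.96
t 1.28 pos [0.4686 0.424  0.1708] rpy [-1.7999e+02 -7.0000e-02 -1.5804e+02] gap 0.085 f [-0.77  0.26 -0.16]
shift cm [ 0.    0.11 16.78] turn -2.96
```

Emit:
{"op": "drive_tool", "data": {"series": [4,0,0.1,3,-1.5,4,0,0.1,6,-3,4,0,0.1,9,-3,4,0,0.1,12,-3,4,0,0.1,14,-3,4,0,0.1,15.5,-3,4,0,0.1,16.4,-3,4,0,0.1,16.8,-3,4,0,0.1,16.8,-3]}}

```text
t: 2.03
eef_pos: [0.4672, 0.4255, 0.0025]
eef_rot: [-3.142, -0.002, -2.705]
ft_force: [0.5, 0.8, 0.4]
finger_gap: 0.0396
```

```bash
python3 - <<'E'
from h import *
togo([.468,.4249,.002],204.9)
s=snap('wrist','w2.png')
E
```

```text
t 2.03 pos [0.4672 0.4255 0.0025] rpy [-1.8000e+02 -1.1000e-01 -1.5496e+02] gap 0.0396 f [0.47 0.85 0.43]
shift cm [-0.05 -0.09  0.05] turn 0.14
```

View pics/w2.png

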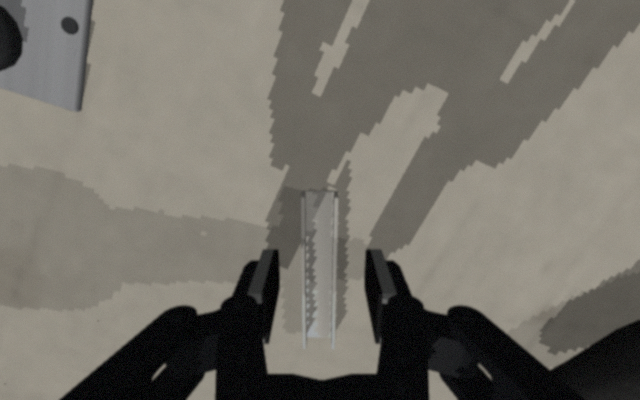

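```bash
python3 - <<'E'
from h import *
s=ld('w2.png')
P=p2w(s,[[303,192],[337,192],[333,346],[304,346]],.01); print(P.round(4)); m=P.mean(0)
d=(P[2]+P[3]-P[0]-P[1])/2; print(m,np.linalg.norm(d), np.linalg.norm(P[1]-P[0]),np.degrees(np.arctan2(d[1],d[0])))
togo([*m[:2],.002],204.9)
E
```

```text
[[0.4343 0.4021 0.01  ]
 [0.4284 0.4148 0.01  ]
 [0.5001 0.4474 0.01  ]
 [0.506  0.4347 0.01  ]]
[0.46720892 0.42473151 0.01      ] 0.07876765196949098 0.014004418329958539 24.483746583849378
t 2.08 pos [0.4678 0.4256 0.0033] rpy [ 1.7999e+02 -4.0000e-02 -1.5498e+02] gap 0.0402 f [ 0.25 -0.44  0.87]
shift cm [ 0.09 -0.06  0.13] turn 0.12
```

Length comes out at 78.8 mm, as given, and the middle is within 1 mm of the TCP. Closing and lifting.

Emit:
{"op": "drive_tool", "data": {"series": [0,0,0,0,0,0,0,0,0,0,0,0,0,0,0,0,0,0,0,0,0,0,0,0,0,0,0,0,0,0,0,0,0,0,0,0,0,0,0,0,0,0,0,-2,0,0,0,0,-4,0,0,0,0,-7,0,0,0,0,-10,0,0,0,0,-10,0,0,0,0,-10,0]}}

```text
t: 3.25
eef_pos: [0.4689, 0.4266, 0.106]
eef_rot: [3.14, 0.004, -2.705]
ft_force: [1.0, 0.3, -0.1]
finger_gap: 0.0137
```

```bash
python3 - <<'E'
from h import *
togo([.53,.3,.17],190)
s=snap('wrist','w3.png')
E
```

```text
t 3.25 pos [0.4689 0.4266 0.106 ] rpy [ 179.89    0.23 -155.  ] gap 0.0137 f [ 1.03  0.32 -0.05]
shift cm [ -0.21 -14.04  -6.42] turn 15.0
```

View pics/w3.png

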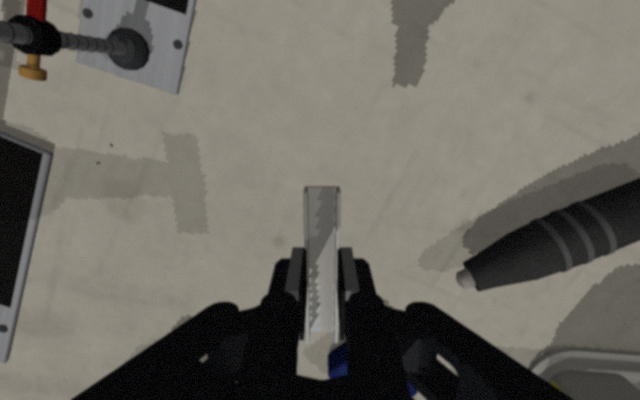

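```bash
python3 - <<'E'
from h import *
a=[]
for f in ['w2.png','w3.png']:
    c=ld(f)['color'][:,:,::-1]; a.append(cv2.resize(c[175:360,270:370],None,fx=3.9,fy=3.2,interpolation=cv2.INTER_CUBIC))
cv2.imwrite('pics/cmp.png',np.hstack(a))
E
```

```text
(no output)
```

View pics/cmp.png

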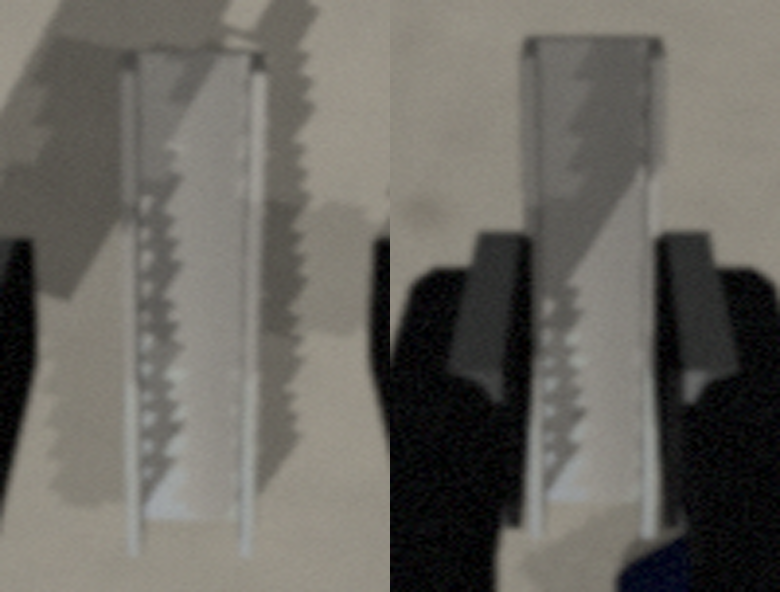

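Channel held and level in the jaws. Moving to hover over the pad.

```bash
python3 - <<'E'
from h import *
togo([.59,.1905,.17],180)
E
```

```text
t 3.3 pos [0.4682 0.4259 0.1044] rpy [ 1.7995e+02  7.0000e-02 -1.5499e+02] gap 0.0139 f [-0.6   0.34 -1.32]
shift cm [ -1.1  -26.47  -6.58] turn 25.01
```

Emit:
{"op": "drive_tool", "data": {"series": [0,0,-1,-2,0,0,0,-3,-4,3,0,-0.2,-6,-6.6,6,0,-0.4,-9,-6.6,9,0,-0.5,-12,-6.6,12,0,-0.6,-15,-6.6,15,0,-0.8,-18,-6.6,18,0,-0.9,-21,-6.6,21,0,-1,-24,-6.6,24,0,-1.1,-25.6,-6.6,25,0,-1.1,-26.5,-6.6,25,0,-1.1,-26.5,-6.6,25,0,-1.1,-26.5,-6.6,25]}}

```text
t: 4.38
eef_pos: [0.5894, 0.1916, 0.1697]
eef_rot: [3.14, -0.0, -3.139]
ft_force: [-0.0, -0.3, -0.4]
finger_gap: 0.0136
```

```bash
python3 - <<'E'
from h import *
togo([.598,.1905,.17],180)
s=snap('wrist','w4.png'); snap('scene','s4.png');snap('top','t4.png')
E
```

```text
t 4.38 pos [0.5894 0.1916 0.1697] rpy [ 1.7988e+02 -3.0000e-02 -1.7988e+02] gap 0.0136 f [-0.02 -0.3  -0.41]
shift cm [-0.86 -0.11 -0.03] turn 0.12
```

View pics/w4.png

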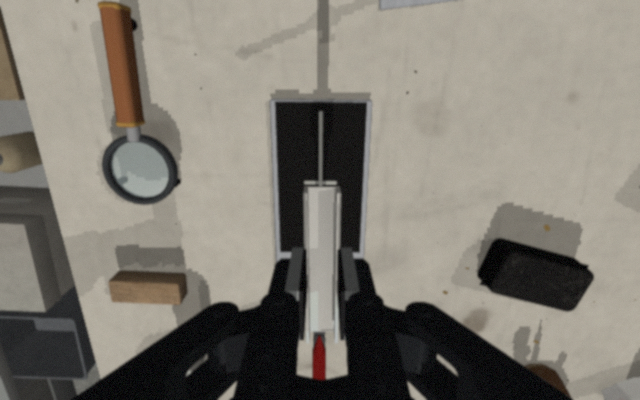

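View pics/s4.png

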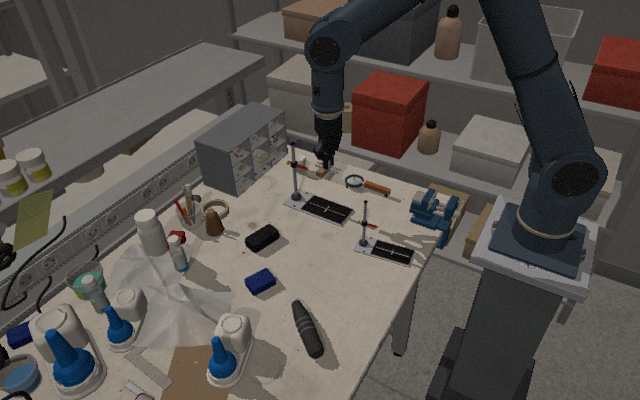

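```bash
python3 - <<'E'
from h import *
s=ld('w4.png'); print(p2w(s,[[321,110],[321,183.5]],.006).round(4))
c=ld('scene0.png')['color'][:,:,::-1]
cv2.imwrite('pics/sc.png',cv2.resize(c[135:225,275:365],None,fx=6.5,fy=6.5,interpolation=cv2.INTER_CUBIC))
c=ld('top0.png')['color'][:,:,::-1]
cv2.imwrite('pics/tc.png',cv2.resize(c[130:180,330:380],None,fx=11,fy=11,interpolation=cv2.INTER_CUBIC))
E
```

```text
[[0.5313 0.1911 0.006 ]
 [0.5979 0.1913 0.006 ]]
```

View pics/sc.png

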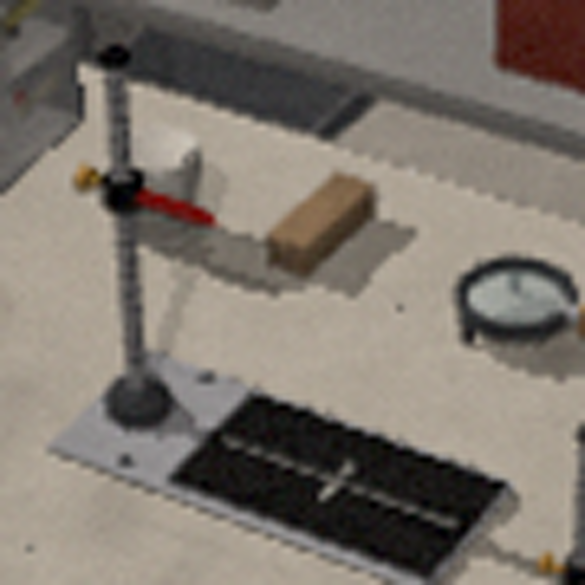

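View pics/tc.png

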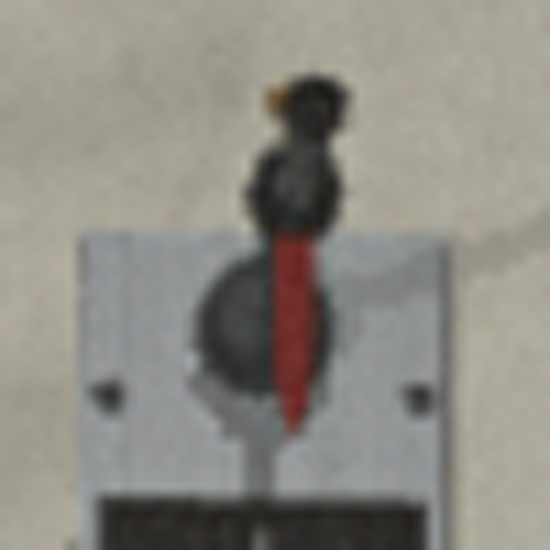

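```bash
python3 - <<'E'
from h import *
from scipy.optimize import least_squares
S=ld('scene0.png');T=ld('top0.png')
a=275+213.5/6.5-.5,135+218.5/6.5-.5; b=330+292.5/11-.5,130+435.5/11-.5
r=least_squares(lambda X:np.r_[(w2p(S,X)[0]-a),(w2p(T,X)[0]-b)],[.65,.19,.14]); print(r.x,r.fun)
X0=[.659,.191]
for z in np.arange(.11,.175,.01): print(z.round(3),(w2p(S,[*X0,z])[0]-a).round(1),(w2p(T,[*X0,z])[0]-b).round(1))
# check scene camera calibration at cross & post
print(p2w(S,[[275+338.5/6.5-.5,135+480/6.5-.5]],.006))
print('top of post', [ (z, (w2p(S,[.713,.191,z])[0]-[275,135])*6.5) for z in (0.006,.214)])
E
```

```text
[0.65951208 0.1896204  0.13812212] [ 0.73135159  0.11377107 -0.25792938 -0.53236784]
0.11 [1.  7.9] [-1.5  2. ]
0.12 [0.9 5.3] [-1.2  1.2]
0.13 [0.7 2.6] [-1.   0.4]
0.14 [ 0.6 -0.1] [-0.8 -0.5]
0.15 [ 0.5 -2.8] [-0.6 -1.4]
0.16 [ 0.4 -5.6] [-0.3 -2.2]
0.17 [ 0.2 -8.4] [-0.1 -3.1]
[[0.59624061 0.19052941 0.006     ]]
top of post [(0.006, array([132.26070497, 403.1249554 ])), (0.214, array([107.13714269,  47.93190904]))]
```

Tip triangulates to (0.659,0.190,0.138), 61 mm from the cross as given. Lowering the channel to about 2 cm above the pad, then checking.

Emit:
{"op": "drive_tool", "data": {"series": [0,-0.5,-0.1,0,0,0,-1,-0.1,2,0,0,-1,-0.1,5,0,0,-1,-0.1,8,0,0,-1,-0.1,11,0,0,-1,-0.1,13,0,0,-1,-0.1,14,0,0,-1,-0.1,14,0,0,-1,-0.1,14,0]}}

```text
t: 5.28
eef_pos: [0.5994, 0.1925, 0.0304]
eef_rot: [3.139, 0.0, -3.137]
ft_force: [-0.0, -0.6, 0.4]
finger_gap: 0.0138
```

```bash
python3 - <<'E'
from h import *
togo([.600,.1908,.0095],180)
s=snap('wrist','w5.png'); snap('scene','s5.png')
c=ld('w5.png')['color'][:,:,::-1]; cv2.imwrite('pics/w5c.png',cv2.resize(c[100:360,220:420],None,fx=3,fy=2.3,interpolation=cv2.INTER_CUBIC))
E
```

```text
t 5.28 pos [0.5994 0.1925 0.0304] rpy [ 1.7986e+02  1.0000e-02 -1.7976e+02] gap 0.0138 f [-0.02 -0.6   0.39]
shift cm [-0.05 -0.17  2.09] turn 0.24
```

View pics/w5c.png

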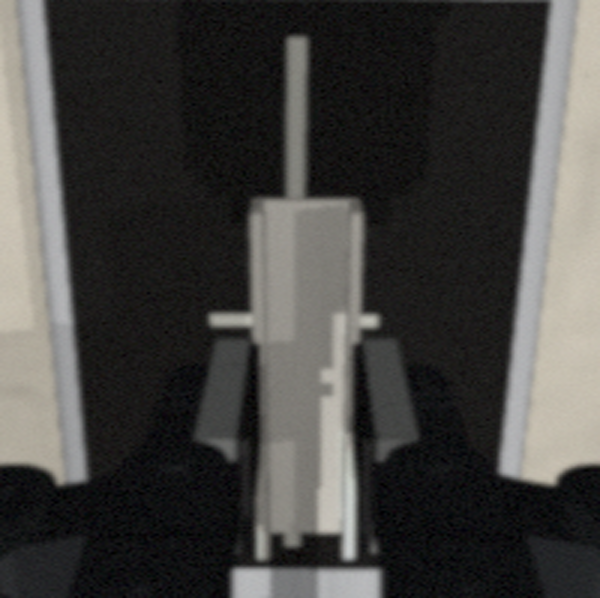

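```bash
python3 - <<'E'
from h import *
s=ld('w5.png')
f=lambda x,y:(220+(x+.5)/3-.5,100+(y+.5)/2.3-.5)
print(p2w(s,[f(294,320),f(297,38)],.006))
P=p2w(s,[f(250,203),f(365,203),f(353,558),f(257,558)],.03+.007);print(P,P.mean(0))
E
```

```text
[[0.59665069 0.19045768 0.006     ]
 [0.5323884  0.19083109 0.006     ]]
[[0.55824489 0.18462088 0.037     ]
 [0.55817079 0.20044861 0.037     ]
 [0.63713022 0.20038741 0.037     ]
 [0.63718466 0.18478855 0.037     ]] [0.59768264 0.19256136 0.037     ]
```

Emit:
{"op": "drive_tool", "data": {"series": [0,0.1,-0.2,0.5,0,0,0.1,-0.2,1,0,0,0.1,-0.2,1.5,0,0,0.1,-0.2,1.9,0,0,0.1,-0.2,2.1,0,0,0.1,-0.2,2.1,0,0,0.1,-0.2,2.1,0]}}

```text
t: 5.97
eef_pos: [0.5991, 0.1905, 0.0108]
eef_rot: [3.139, 0.002, -3.138]
ft_force: [-2.4, -0.7, 5.2]
finger_gap: 0.0137
```

```bash
python3 - <<'E'
from h import *
togo([.5987,.1905,.0095],180)
E
```

```text
t 5.97 pos [0.5991 0.1905 0.0108] rpy [ 1.7983e+02  1.1000e-01 -1.7978e+02] gap 0.0137 f [-2.43 -0.71  5.17]
shift cm [0.04 0.   0.13] turn 0.22
```

Touching with about 5 N. Releasing, then rising.

Emit:
{"op": "drive_tool", "data": {"series": [3.5,0,0,0,0,3.5,0,0,0,0,3.5,0,0,0,0,3.5,0,0,0,0,3.5,0,0,-0.5,0,3.5,0,0,-2,0,3.5,0,0,-5,0,3.5,0,0,-8,0,3.5,1,0,-11,0,3.5,3,0,-14,0,3.5,5,0,-17,0,3.5,7,0,-19,0,3.5,7,0,-19,0,3.5,7,0,-19,0]}}

```text
t: 7.13
eef_pos: [0.5288, 0.19, 0.2024]
eef_rot: [3.137, 0.005, -3.137]
ft_force: [1.2, 0.4, -0.5]
finger_gap: 0.0347
```

```bash
python3 - <<'E'
from h import *
togo([.5,.032,.2],180)
s=snap('wrist','w6.png'); snap('scene','s6.png')
E
```

```text
t 7.13 pos [0.5288 0.19   0.2024] rpy [ 179.76    0.28 -179.74] gap 0.0347 f [ 1.18  0.38 -0.47]
shift cm [  2.95 -15.79   0.16] turn 0.26
```

View pics/w6.png

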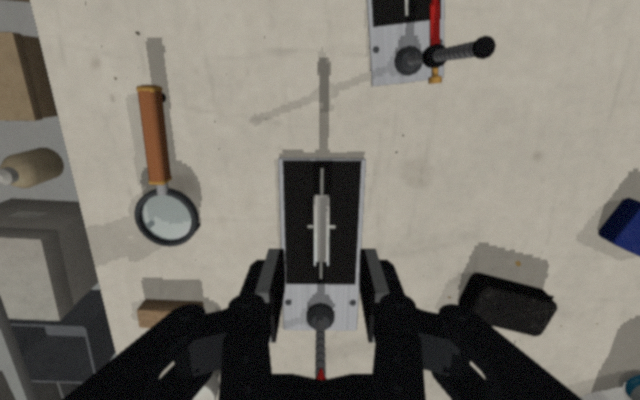

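The channel lies on the line, from (321,193) to (321,266), with the cross bar at (321,226). The loupe handle runs from (149,87) to (158,183), with the lens at (167,217).

```bash
python3 - <<'E'
from h import *
s=ld('w6.png')
c=s['color'][:,:,::-1]; cv2.imwrite('pics/w6c.png',cv2.resize(c[150:290,270:370],None,fx=5,fy=4,interpolation=cv2.INTER_CUBIC))
cv2.imwrite('pics/w6l.png',cv2.resize(c[75:255,120:210],None,fx=5,fy=3.3,interpolation=cv2.INTER_CUBIC))
E
```

```text
(no output)
```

View pics/w6c.png

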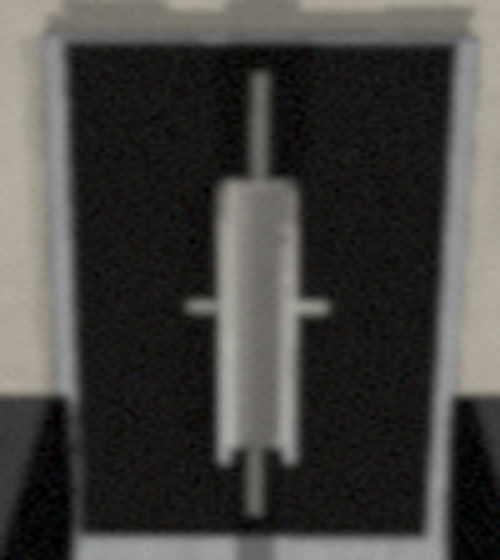

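View pics/w6l.png

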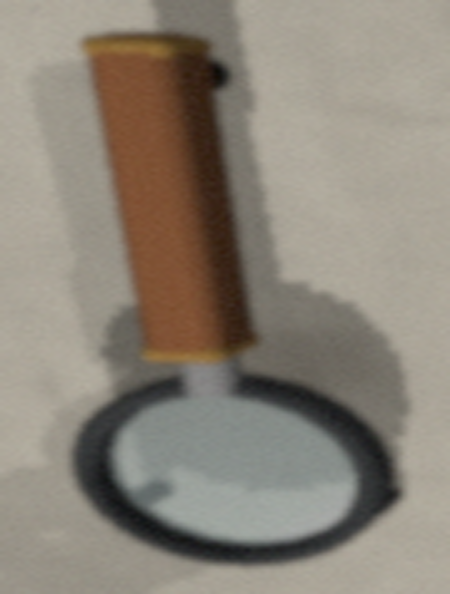

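```bash
python3 - <<'E'
from h import *
s=ld('w6.png')
f=lambda x,y:(270+(x+.5)/5-.5,150+(y+.5)/4-.5)
P=p2w(s,[f(217,180),f(300,180),f(297,462),f(220,462)],.016);print(P.round(4),P.mean(0).round(4))
print(p2w(s,[f(258,306),f(260,72),f(255,516)],.006).round(4))
g=lambda x,y:(120+(x+.5)/5-.5,75+(y+.5)/3.3-.5)
H=p2w(s,[g(85,47),g(180,47),g(215,355),g(145,355)],.032);print(H.round(4),H.mean(0).round(4))
L=p2w(s,[g(235,470)],.021);print('lens',L, L[0]-H.mean(0))
E
```

```text
[[0.557  0.1822 0.016 ]
 [0.5569 0.199  0.016 ]
 [0.6382 0.1994 0.016 ]
 [0.6383 0.1826 0.016 ]] [0.5976 0.1908 0.016 ]
[[0.5963 0.1907 0.006 ]
 [0.5314 0.1908 0.006 ]
 [0.6617 0.1903 0.006 ]]
[[0.4551 0.0297 0.032 ]
 [0.455  0.0462 0.032 ]
 [0.5396 0.0398 0.032 ]
 [0.5397 0.0266 0.032 ]] [0.4973 0.0356 0.032 ]
lens [[0.58009983 0.03318763 0.021     ]] [ 0.08275015 -0.00237444 -0.011     ]
```

Channel middle (0.5976,0.1908) vs cross (0.5963,0.1907): placed. Now over to the loupe handle.

```bash
python3 - <<'E'
from h import *
togo([.497,.0345,.15],177.5)
E
```

```text
t 7.23 pos [0.529  0.1894 0.2002] rpy [ 1.7984e+02  1.1000e-01 -1.7979e+02] gap 0.0348 f [0.43 0.35 0.15]
shift cm [  3.27 -15.49   4.97] turn 2.71
```

Emit:
{"op": "drive_tool", "data": {"series": [5,0.8,-3,0,1,5,1.6,-6,0,2,5,2.4,-9,0.5,2.7,5,3,-12,2,2.7,5,3.3,-14.5,4,2.7,5,3.3,-15.5,5,2.7,5,3.3,-15.5,5,2.7,5,3.3,-15.5,5,2.7]}}

```text
t: 7.9
eef_pos: [0.4966, 0.0339, 0.1485]
eef_rot: [3.139, -0.001, 3.096]
ft_force: [-0.0, 0.8, -0.1]
finger_gap: 0.0497
```

```bash
python3 - <<'E'
from h import *
togo([.497,.0345,.15],177.5)
s=snap('wrist','w7.png')
E
```

```text
t 7.9 pos [0.4966 0.0339 0.1485] rpy [ 1.7986e+02 -5.0000e-02  1.7741e+02] gap 0.0497 f [-0.03  0.76 -0.1 ]
shift cm [-0.04  0.06 -0.15] turn -0.09
```

View pics/w7.png

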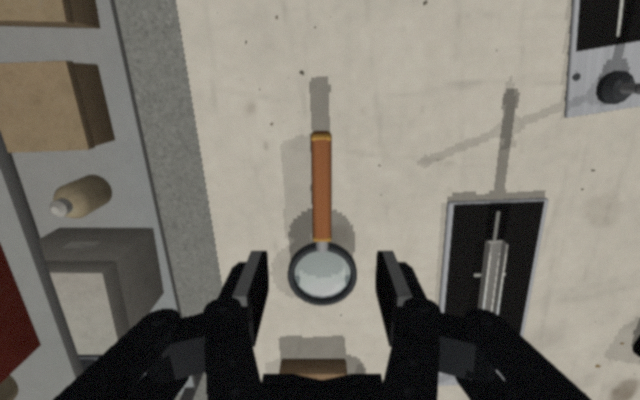

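```bash
python3 - <<'E'
from h import *
s=ld('w7.png')
H=p2w(s,[[312,133.5],[330.5,133.5],[329.5,242.5],[313.5,242.5]],.032);print(H.round(4),H.mean(0).round(4))
L=p2w(s,[[322.5,272]],.021);print(L, p2w(s,[[320,0]],0),p2w(s,[[320,0]],0.1))
d=(H[2]+H[3]-H[0]-H[1])/2;print(np.degrees(np.arctan2(d[1],d[0])))
togo([*H.mean(0)[:2],.005],177.5)
t=ld('top0.png'); print(p2w(t,[[385,297],[411,297],[411,345]],.1))
E
```

```text
[[0.4513 0.0289 0.032 ]
 [0.4519 0.0428 0.032 ]
 [0.5425 0.0387 0.032 ]
 [0.5419 0.0254 0.032 ]] [0.4969 0.034  0.032 ]
[[0.57713596 0.03140047 0.021     ]] [[0.35689657 0.03918282 0.        ]] [[0.37615468 0.03856547 0.1       ]]
-2.423055035159078
t 7.95 pos [0.4971 0.035  0.1492] rpy [1.7982e+02 4.0000e-02 1.7750e+02] gap 0.05 f [-0.12  0.3   0.26]
shift cm [ 0.02 -0.15 14.42] turn -0.0
[[0.35340685 0.1179662  0.1       ]
 [0.35375795 0.05548809 0.1       ]
 [0.24149763 0.05731639 0.1       ]]
```

Emit:
{"op": "drive_tool", "data": {"series": [5,0,-0.1,3,0,5,0,-0.1,6,0,5,0,-0.1,9,0,5,0,-0.1,11.5,0,5,0,-0.1,13.2,0,5,0,-0.1,14.2,0,5,0,-0.1,14.4,0,5,0,-0.1,14.4,0]}}

```text
t: 8.62
eef_pos: [0.4975, 0.0353, 0.0052]
eef_rot: [3.138, 0.0, 3.099]
ft_force: [0.3, 0.0, -0.5]
finger_gap: 0.0501
```

```bash
python3 - <<'E'
from h import *
togo([.4969,.034,.005],177.5)
s=snap('wrist','w8.png')
E
```

```text
t 8.62 pos [0.4975 0.0353 0.0052] rpy [1.7981e+02 2.0000e-02 1.7756e+02] gap 0.0501 f [ 0.28  0.03 -0.5 ]
shift cm [ 0.06 -0.13  0.02] turn 0.06
```

View pics/w8.png

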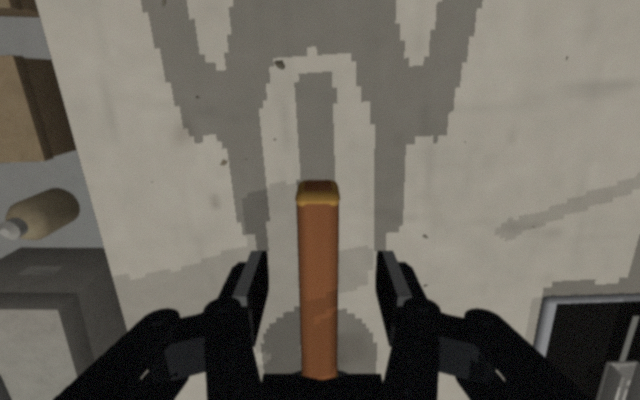

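Handle centred between the open jaws. Closing and lifting gently.

Emit:
{"op": "drive_tool", "data": {"series": [0,0,0,0,0,0,0,0,0,0,0,0,0,0,0,0,0,0,0,0,0,0,0,0,0,0,0,0,0,0,0,0,0,0,0,0,0,0,0,0,0,0,0,-1,0,0,0,0,-3,0,0,0,0,-5,0,0,0,0,-8,0,0,0,0,-11,0,0,0,0,-14,0,0,0,0,-14,0,0,0,0,-14,0]}}

```text
t: 10.0
eef_pos: [0.4985, 0.0346, 0.1481]
eef_rot: [3.137, 0.006, 3.098]
ft_force: [-0.1, -0.4, -0.3]
finger_gap: 0.0148
```

```bash
python3 - <<'E'
from h import *
togo([.5126,.1908,.145],180)
s=snap('wrist','w9.png');snap('top','t9.png');snap('scene','s9.png')
c=np.hstack([cv2.resize(ld(f)['color'][y:y+120,x:x+120,::-1],None,fx=3.3,fy=3.3,interpolation=cv2.INTER_CUBIC) for f,x,y in [('t9.png',340,140),('s9.png',280,110)]]); cv2.imwrite('pics/c9.png',c)
E
```

```text
t 10.0 pos [0.4985 0.0346 0.1481] rpy [179.76   0.33 177.53] gap 0.0148 f [-0.15 -0.39 -0.27]
shift cm [-0.73 15.66  0.38] turn -2.47
```

View pics/w9.png

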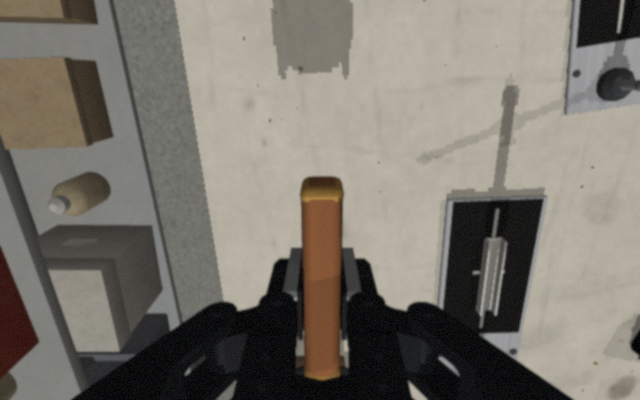

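View pics/c9.png

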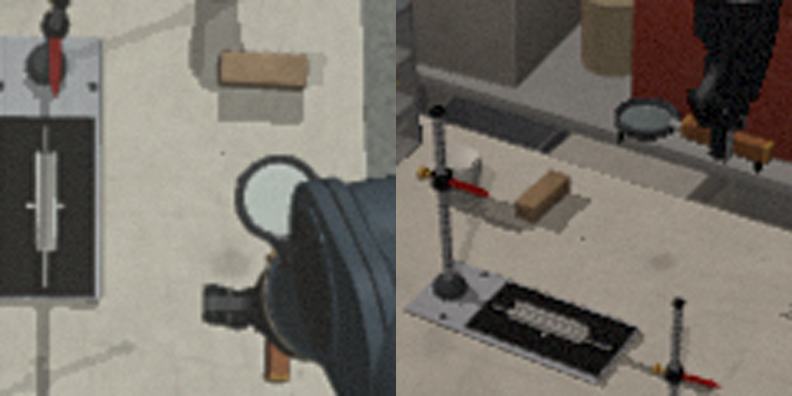

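Held and level, clear of everything. Carrying it over the channel at the current height.

Emit:
{"op": "drive_tool", "data": {"series": [0,0,1.5,0,0,0,0,4,0,-1,0,-0.2,6.5,0,-1.5,0,-0.4,9,0,-2,0,-0.6,11.5,0,-2.5,0,-0.7,13.5,0,-2.5,0,-0.7,15,0,-2.5,0,-0.7,15.7,0.5,-2.5,0,-0.7,15.7,1.2,-2.5,0,-0.7,15.7,1.8,-2.5,0,-0.7,15.7,2,-2.5,0,-0.7,15.7,2,-2.5,0,-0.7,15.7,2,-2.5]}}

```text
t: 11.23
eef_pos: [0.5106, 0.1899, 0.1255]
eef_rot: [3.139, -0.0, 3.141]
ft_force: [-0.2, 0.4, -0.7]
finger_gap: 0.0151
```

```bash
python3 - <<'E'
from h import *
togo([.513,.191,.127],180)
snap('wrist','w10.png');snap('top','t10.png');snap('scene','s10.png')
c=np.hstack([cv2.resize(ld(f)['color'][y:y+n,x:x+n,::-1],(400,400),interpolation=cv2.INTER_CUBIC) for f,x,y,n in [('t10.png',315,140,80),('s10.png',270,130,80)]]); cv2.imwrite('pics/c10.png',c)
E
```

```text
t 11.23 pos [0.5106 0.1899 0.1255] rpy [ 1.7986e+02 -2.0000e-02  1.7995e+02] gap 0.0151 f [-0.22  0.35 -0.72]
shift cm [-0.24  0.11 -0.15] turn -0.05
```

View pics/c10.png

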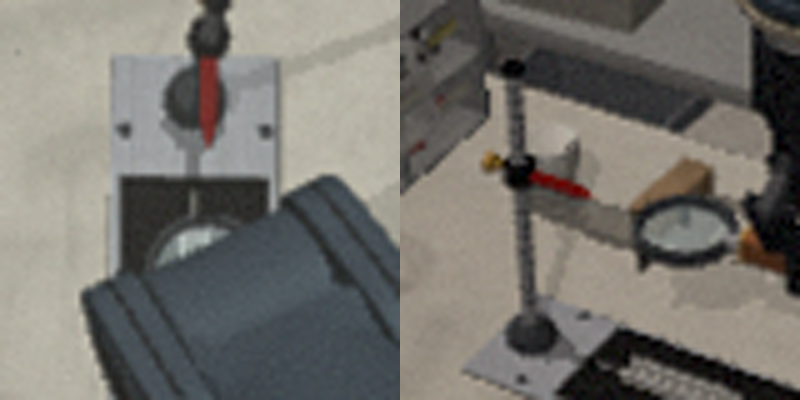

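View pics/w10.png

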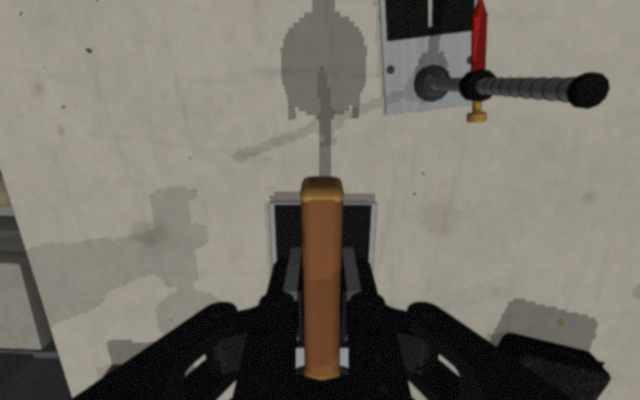

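```bash
python3 - <<'E'
from h import *
S=ld('s10.png')
c=cv2.resize(S['color'][140:200,285:365,::-1],None,fx=8,fy=8,interpolation=cv2.INTER_CUBIC)
st=ctrl.read_state();p=st['eef_pos']
L=np.array([p[0]-.0006+.085,p[1],p[2]+.0168-.005]);print(L, 'proj',w2p(S,L)[0], 'tip', w2p(S,[.6588,.190,.139])[0])
th=np.linspace(0,2*np.pi,60)
b=c.copy()
for r,dz,col in [(.032,.005,(0,255,0)),(.032,-.005,(0,255,255))]:
    X=np.c_[L[0]+r*np.cos(th),L[1]+r*np.sin(th),np.full(60,L[2]+dz)]
    q=((w2p(S,X)-[285,140]+.5)*8-.5).round().astype(int)
    cv2.polylines(b,[q.reshape(-1,1,2)],True,col,1)
cv2.imwrite('pics/o10.png',np.vstack([c[:,:],b])[:, :] if 0 else b); cv2.imwrite('pics/o10r.png',c)
E
```

```text
[0.59525988 0.19063699 0.13785071] proj [326.3671672  174.60958346] tip [308.20146646 168.1220893 ]
```

View pics/o10.png

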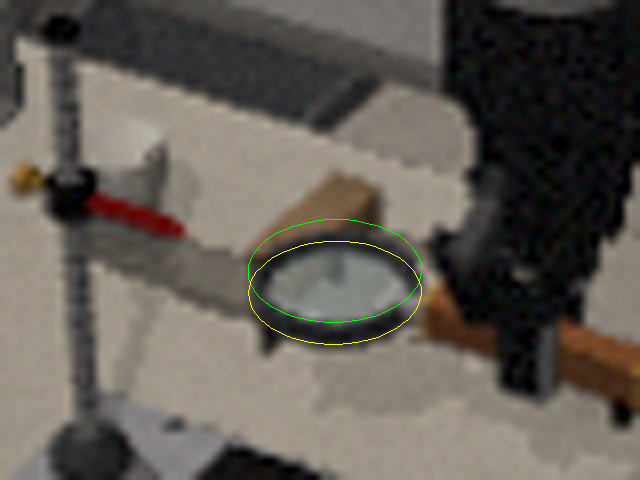

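Emit:
{"op": "drive_tool", "data": {"series": [0,-0.1,0.05,-0.1,0,0,-0.2,0.1,-0.3,0,0,-0.2,0.1,-0.3,0,0,-0.2,0.1,-0.3,0,0,-0.2,0.1,-0.3,0,0,-0.2,0.1,-0.3,0]}}

```text
t: 11.88
eef_pos: [0.5128, 0.1917, 0.1291]
eef_rot: [3.138, 0.001, -3.141]
ft_force: [-0.8, 1.1, -0.9]
finger_gap: 0.015
```

```bash
python3 - <<'E'
from h import *
togo([.513,.191,.129],180)
S=snap('scene','s11.png');T=snap('top','t11.png');togo([.513,.191,.129],180)
st=ctrl.read_state();p=np.array([.513,.191,.129])
L=np.array([p[0]-.0006+.085,p[1],p[2]+.0168-.005]);print(L,st['dq'].round(3))
th=np.linspace(0,2*np.pi,60); out=[]
for s,x,y in [(S,285,140),(T,320,155)]:
  s['color']=np.array(s['color']); c=cv2.resize(s['color'][y:y+60,x:x+60,::-1],(400,400),interpolation=cv2.INTER_CUBIC);k=400/60
  for dz,col in [(.005,(0,255,0)),(-.005,(0,255,255))]:
    X=np.c_[L[0]+.032*np.cos(th),L[1]+.032*np.sin(th),np.full(60,L[2]+dz)]
    q=((w2p(s,X)-[x,y]+.5)*k-.5).round().astype(int)
    cv2.polylines(c,[q.reshape(-1,1,2)],True,col,1)
  out.append(c)
cv2.imwrite('pics/o11.png',np.hstack(out))
E
```

```text
t 11.88 pos [0.5128 0.1917 0.1291] rpy [ 1.7981e+02  4.0000e-02 -1.7999e+02] gap 0.015 f [-0.75  1.11 -0.91]
shift cm [-0.02 -0.07  0.01] turn 0.01
t 11.98 pos [0.5128 0.1917 0.129 ] rpy [ 1.7981e+02  4.0000e-02 -1.8000e+02] gap 0.0149 f [ 0.3   0.5  -0.96]
shift cm [-0.02 -0.07  0.  ] turn 0.0
[0.5974 0.191  0.1408] [-0.001  0.001 -0.     0.    -0.001  0.001  0.   ]
```

View pics/o11.png

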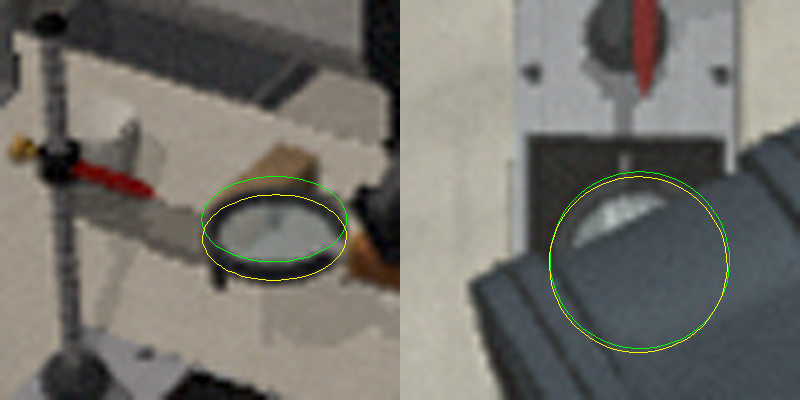

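```bash
python3 - <<'E'
from h import *
c=[cv2.resize(ld(f)['color'][y:y+30,x:x+30,::-1],(400,400),interpolation=cv2.INTER_CUBIC) for f,x,y in [('t11.png',336,175),('s11.png',310,160)]]
cv2.imwrite('pics/o12.png',np.hstack(c))
E
```

```text
(no output)
```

View pics/o12.png

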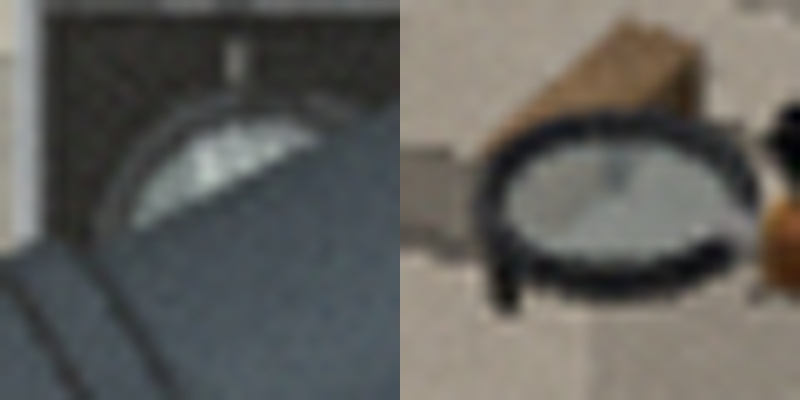

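```bash
python3 - <<'E'
from h import *
togo([.513,.191,.129],180)
print(ctrl.sign_off())
E
```

```text
t 11.98 pos [0.5128 0.1917 0.129 ] rpy [ 1.7981e+02  4.0000e-02 -1.8000e+02] gap 0.0149 f [ 0.3   0.5  -0.96]
shift cm [-0.02 -0.07  0.  ] turn 0.0
the job is handed in; nothing more can be done
None
```

I laid the channel along the white line with its middle on the cross and let go. Then I took the loupe by its handle and handed the job in at about 12 s, holding it level and still over the channel. No verdict was reported.

- **Channel:** after release, the wrist picture put its middle about 1.3 mm from the cross, flat and parallel to the line. In the last pictures the arm and loupe partly covered it, but it looked undisturbed after the loupe was lifted.
- **Loupe height:** the pointer tip measured 0.138–0.140 m. The arm reading put the lens at 0.141 m, while the scene camera showed it 3–4 mm lower, at about 0.137–0.138 m. Both are within the 8 mm allowed.
- **Loupe position:** the top picture put the far edge of the lens frame about 1.4 mm short of where I expected it. The lens is therefore about 1–2 mm from the channel's middle.
- **Other checks:** the tool was level to 0.2° and the joints were at rest. The loupe was clear of the stand, and the pointer's tip had not visibly moved. My path stayed clear of the adapter, jar, block and case, but I did not re-measure them at the end.

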